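Walk the magnetic stirrer round to the stop rail

TASK

The heavy magnetic stirrer has been left askew on the bench. Without lifting it, walk it round by pushing its black front corner guards, first the left and then the right, one corner at a time and by turns as needed, until its back stands flush against the aluminium stop rail with the whole stirrer between the two yellow marks. Keep the fingers off its front panel and knob, do not ram it into the rail, and leave the beaker and bottles alone.

Things in the scene. Friction and masses are not known exactly. Their poses are not given: they have to be found in the camera images.
- rail: Fixed aluminium stop rail, 660 long, 30 thick, 45 mm high, beyond the stirrer. Origin on its front face (towards the robot) at bench level, midway between the yellow marks; x points away from the robot, square into the bar, y along it to the left, z up; spans y -400 to +260 mm. A fixed burette drive stands against it: y -370 to -230 mm, 196 mm out towards the robot, 310 mm high.
- mark_left (a point): Inner edge of the left yellow mark, on the top front edge of the rail, 115 mm to the left of the rail's origin, 45 mm up.
- mark_right (a point): Inner edge of the right yellow mark, on the top front edge of the rail, 115 mm to the right of the rail's origin, 45 mm up.
- stirrer: Loose stirrer on four smooth feet (50 mm fore and aft, 68 mm to the sides of its middle; friction about 0.35): ivory, round white plate, 170 wide (y) x 132 deep (x) x 62 mm high, 1.5 to 2.5 kg; a corner push takes 4 to 16 N. Origin at bench level; x points to its back face (at +65 mm; guard fronts at -67), y to its left, z up. Starts 0.45 to 0.85 rad anticlockwise from above.
- guard_left: Black rubber guard round the stirrer's left front corner, part of the stirrer (its frame is the stirrer's): 34 mm deep, 29 mm wide, from 8 to 56 mm above the bench. Made to be pushed on; grippy, so a finger pushes up to 0.35 rad off square without slipping, and one that sags bears down and adds drag. The guards stand 2.5 mm proud of the panel between them.
- guard_right: The same guard at the right front corner (frame also the stirrer's).
- pad_left (a point): Centre of the front face of the left guard, at (-67, +70.5, 31) mm in the stirrer's frame; the face is 29 mm wide.
- pad_right (a point): Centre of the front face of the right guard, at (-67, -70.5, 31) mm in the stirrer's frame; the face is 29 mm wide.
- back_left (a point): Left end of the stirrer's flat back face, at (65, 82, 31) mm in its frame.
- back_right (a point): Right end of the stirrer's flat back face, at (65, -82, 31) mm in its frame.
- front_panel: Teal front panel with display, keys and a black speed knob, between the guards, part of the stirrer (frame the stirrer's): 108 mm wide, 10 to 52 mm above the bench, its face at x = -64.5 mm; the knob, 26 mm across, stands 14 mm out of it at y = -28 mm, 31 mm up. Not to be pushed or touched.
- beaker: Glass beaker standing on the bench to the left, 68 mm across, 95 mm high, origin at the centre of its underside. Leave alone.
- wash_bottle: White wash bottle with blue cap and spout standing on the bench to the right, 68 mm across, 187 mm high, origin at the centre of its underside. Leave alone.
- sample_bottle: Brown sample bottle with black cap standing on the bench to the right, 72 mm across, 155 mm high, origin at the centre of its underside. Leave alone.

How it is judged (in metres and radians):
On the way, in this order (a step that is already met when the one before it is completed fails the run):
1. the fingers push the left front corner guard, and it alone (contact force between the fingers and guard_left above 0.7 N and contact force between the fingers and guard_right below 0.3 N), for 0.1 s.
2. then the fingers push the right front corner guard, and it alone (contact force between the fingers and guard_right above 0.7 N and contact force between the fingers and guard_left below 0.3 N), for 0.1 s.
At the end, for the whole second after the job is handed in: both ends of the stirrer's back face are within 4 mm of the rail's front face, both lie between the two yellow marks (so within about 33 mm of centred), and the stirrer stands level on the bench at rest (x of each of back_left, back_right in the frame of rail above -0.004 m and y of back_left in the frame of rail below 0.115 m and y of back_right in the frame of rail above -0.115 m and height (world z) of stirrer below 0.005 m and angle between stirrer's own z axis and vertical below 0.05 rad and linear speed of stirrer below 0.01 m/s); the robot touches nothing.
It fails at once if the stirrer is lifted or tipped (a foot raised clear: over 12 mm up or 0.12 rad) (height (world z) of stirrer above 0.012 m or angle between stirrer's own z axis and vertical above 0.12 rad).
It fails at once if the fingers press on the front panel or its knob (over 1.5 N) (contact force between the fingers and front_panel above 1.5 N).
It fails at once if the stirrer is rammed into the rail (over 80 N) (contact force between stirrer and rail above 80 N).
It fails at once if the beaker or a bottle is shifted by more than 20 mm or tipped (distance of any of beaker, wash_bottle, sample_bottle from where it was at the start of the episode above 0.02 m or angle between any of beaker, wash_bottle, sample_bottle's own z axis and vertical above 0.3 rad).
It also fails if it takes over 64 s, if anything falls off the work surface, if the arm or the gripper's body presses on something with over 40 N, if the wrist force passes 120 N, or if a joint passes its speed limit or range.

ROBOT

A 6-joint arm with a two-finger parallel gripper is mounted at the origin on the work surface. World frame = base frame: x ahead of the robot, y to its left, z up, the work surface at z = 0. Lengths are in mm, angles in rad, forces in N, time in s.
With the tool pointing down it reaches from about 300 to 825 mm from the base axis. Payload 5.4 kg.
Tool frame: the origin (TCP) lies midway between the tips of the shut fingers; the grasp point (between the pads) lies 19 mm behind it; y points along the fingers, x is the direction in which the jaws open and shut, and the axes are right-handed (so a half turn about y gives the same grasp; the last joint's range is limited). The gripper opens to 92 mm and grips with 3 to 60 N. Pads are 20 mm wide; open, the fingers measure 128 mm over their backs; the gripper's body (75 mm by 189 mm) begins 69 mm behind the grasp point.
Start: joints at [0.938, 0.158, 1.597, -0, 1.386, -0.21], TCP at [235.939, 524.346, 214.601] pointing down, gripper open.
Joint ranges: [-2.91, 2.91], [-0.94, 2.29], [0.18, 2.7], [-1.29, 4.43], [0.17, 2.64], [-3, 3]. Speed limits (rad/s): [2.57, 2.57, 3.14, 3.14, 3.14, 3.14].

INTERFACE

Orientations are given as a unit quaternion [w, x, y, z].
In Python, from bench import observe, camera, camera_model, finish_job gives the robot as it stands.
- The arm moves only by the tool apply_moves, never from a script. Its argument "targets" is a list of rows, each a list of 7 numbers: the shift along the world's x, y, z in mm, then the turn, a rotation vector about the world's x, y, z in degrees, then the finger opening in mm, from 0 to 91.9. A call has 1 to 5 rows; each row is the pose to reach, as a shift and turn from the pose commanded when the call began; what a row does not reach only later rows make up. A row lasts 1/10 s, in which the tool goes at most 50 mm and 8.59 degrees, less where a joint would pass 70% of its speed; a pose out of reach is approached as far as the arm can. A call with a gripper value outside its range is refused whole. The fingers move at their own pace and stop on an object; the grip force is fixed at half the most. Time passes only in rows, so rows that repeat a pose let the fingers close. It gives the time, the measured TCP pose, the force and the opening at its end, in the units of the state.
- observe(): the state, without advancing time (a new reading comes with each control period).
- camera(name): name is "scene" or "side" or "wrist"; returns the picture (400x640x3 uint8, blue, green, red); there is no depth.
- camera_model(name): a dict with "intrinsics" (3x3 intrinsics, pixels), "R" (3x3) and "t" (3): a world point X has camera coordinates R X + t. Camera axes: x right, y down, z forward; pixel columns grow to the right and rows downward; lengths in mm; the calibration is good to about 2 mm. A picture is of the moment at which its call begins: read the wrist's pose just before it. camera_model takes no time and is no camera call; for the wrist camera it gives the pose at the moment of the call.
- finish_job(): hands the job in, once; it reports no verdict.
The state is a dict: "clock": time; "joint_positions": joint angles; "qd": joint speeds; "joint_efforts": joint torques, N m; "position": TCP position; "ee_rot": TCP orientation; "contact_force": force on the tool from outside, world axes, zero at the start; "ft_torque": the same for the moment, N m; "gripper_width": finger opening in mm.
Only numpy, scipy, OpenCV 4.12 (cv2) and the standard library are available. Lean on these libraries where they do the work, as an engineer would, in place of code of your own. Each camera call takes 0.05 s, during which the arm holds its last target. There are 200 camera calls.

## Working session

There is one attempt and no reset: what is moved stays moved. The work goes in short steps, Python scripts to look and compute and a tool call to move; the robot and the scene stay as the last step left them, time stands still between calls to the robot, and variables do not carry over. Pictures are saved under pics/ and viewed, about 8 in all and at most 12, crops included, and the job is handed in when it is done.

Besides the shell and the picture viewer there is one more tool, called as name([rows], argument=value, ...), one row to a line, values as JSON. apply_moves: Moves the arm, as the interface text tells. Its arguments: {"type":"object","properties":{"targets":{"type":"array","items":{"type":"array","items":{"type":"number"}}}},"required":["targets"]}

```bash
mkdir -p pics; ls; python3 - <<'E'
from bench import *
import cv2
print(observe())
for n in("scene","side"):
    cv2.imwrite(f"pics/{n}0.png",camera(n)); m=camera_model(n); print(n,m)
E
```

```text
pics
{'clock': 0.0, 'joint_positions': array([ 9.37878464e-01,  1.59067192e-01,  1.59820789e+00, -1.35937901e-05,
        1.38620871e+00, -2.10087778e-01]), 'qd': array([-0.00031724, -0.00163358, -0.00033958, -0.00037102, -0.00016047,
        0.00137313]), 'joint_efforts': array([ 4.04705352e-04, -3.85575056e+01, -3.22105551e+01,  7.01417355e-02,
        3.77542677e-02, -1.32986452e-04]), 'position': array([235.58664278, 523.8383964 , 213.62093241]), 'ee_rot': array([-0.59354617,  0.59403094,  0.38332307, -0.38456938]), 'contact_force': array([0.30692096, 0.26947706, 0.37508863]), 'ft_torque': array([-0.00311933, -0.03747687,  0.00867041]), 'gripper_width': 91.73433091017993}
scene {'intrinsics': array([[389.59418466,   0.        , 313.90561689],
       [  0.        , 389.59418466, 204.32657546],
       [  0.        ,   0.        ,   1.        ]]), 'R': array([[-0.23383656,  0.97220568, -0.01168687],
       [ 0.82970408,  0.1932667 , -0.52367846],
       [-0.50686449, -0.13215181, -0.85183583]]), 't': array([ 122.50786865, -418.72793278, 1427.51637605])}
side {'intrinsics': array([[394.89834513,   0.        , 310.88322516],
       [  0.        , 394.89834513, 202.92474808],
       [  0.        ,   0.        ,   1.        ]]), 'R': array([[ 0.90936338, -0.41588238, -0.01000383],
       [-0.22671528, -0.47528368, -0.85012094],
       [ 0.34879566,  0.77533688, -0.52649246]]), 't': array([-470.79462575,  167.37388226,  785.50535886])}
```

View pics/scene0.png

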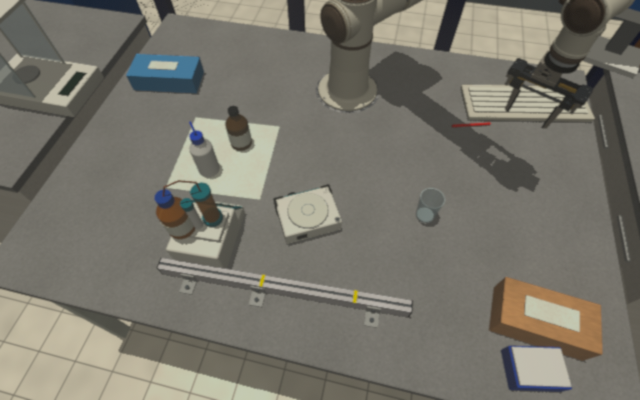

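View pics/side0.png

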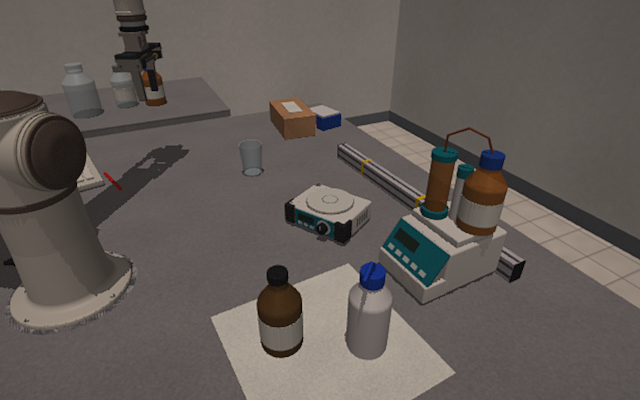

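```bash
python3 - <<'E'
import cv2,numpy as np
a=cv2.imread("pics/scene0.png")[180:320,155:421]; b=cv2.imread("pics/side0.png")[135:245,270:470]
a=cv2.resize(a,None,fx=3,fy=3,interpolation=2); b=cv2.resize(b,None,fx=4,fy=4,interpolation=2)
cv2.imwrite("pics/c1.png",a);cv2.imwrite("pics/c2.png",b)
E
```

```text
(no output)
```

View pics/c1.png

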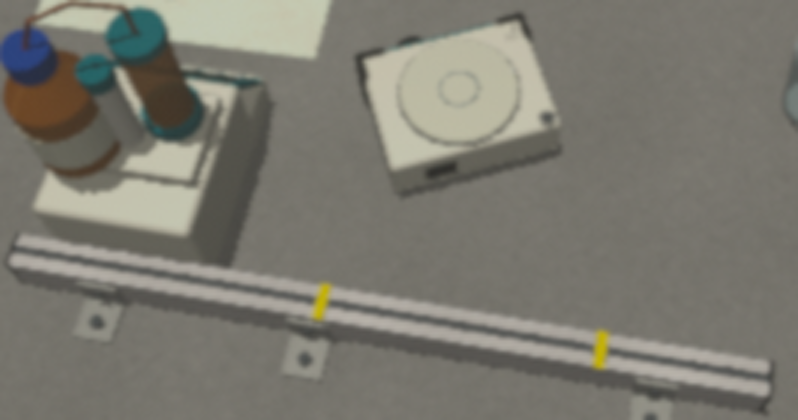

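View pics/c2.png

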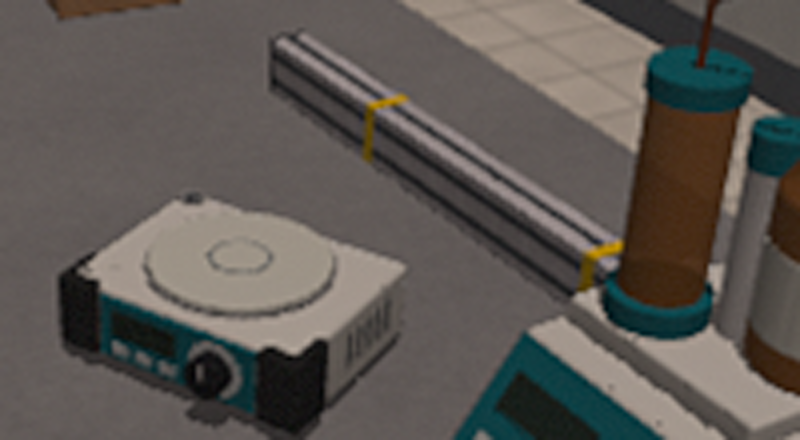

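```bash
cat > h.py <<'E'
import numpy as np, cv2
from scipy.optimize import least_squares
from bench import *
M={n:camera_model(n) for n in("scene","side")}
def pr(n,X):
    m=M[n]; c=m["R"]@np.asarray(X,float)+m["t"]; u=m["intrinsics"]@c; return u[:2]/u[2]
def unp(n,uv,z):
    m=M[n]; d=m["R"].T@np.linalg.inv(m["intrinsics"])@np.r_[uv,1]; o=-m["R"].T@m["t"]; return o+d*(z-o[2])/d[2]
def W(p,q): c,s=np.cos(p[2]),np.sin(p[2]); return np.array([p[0]+c*q[0]-s*q[1],p[1]+s*q[0]+c*q[1],q[2]])
def fit(obs,p0):
    f=lambda p:np.concatenate([(pr(n,W(p,q))-uv)for n,q,uv in obs])
    r=least_squares(f,p0,loss="soft_l1"); print(np.round(r.x,4)); print(np.round(r.fun.reshape(-1,2),1).tolist()); return r.x
E
cat > f.py <<'E'
from h import *
A=lambda u,v:np.array([155+u/3,180+v/3]); B=lambda u,v:np.array([270+u/4,135+v/4])
print("rail");R=fit([("scene",(0,260,45),A(772,363)),("scene",(0,-400,45),A(20,234)),("scene",(0,115,45),A(596,331)),("scene",(0,-115,45),A(331,287)),
 ("side",(0,115,45),B(374,106)),("side",(0,-115,45),B(580,257)),("side",(0,260,45),B(273,42)),("side",(0,260,0),B(272,88))],[750,0,0])
print("st");S=fit([("scene",(65,-85,60),A(391,171)),("scene",(65,85,60),A(559,127)),("side",(65,-85,60),B(405,268)),("side",(65,85,60),B(187,200)),("scene",(65,-85,6),A(402,194)),("scene",(0,0,62),A(459,89)),("side",(0,0,62),B(240,256))],[500,0,.6])
for n,q in dict(padL=(-67,70.5,31),padR=(-67,-70.5,31),bl=(65,82,31),br=(65,-82,31)).items():
    w=W(S,q); c,s=np.cos(R[2]),np.sin(R[2]); d=w[:2]-R[:2]; print(n,w.round(1),"rail",np.round([c*d[0]+s*d[1],-s*d[0]+c*d[1]],1))
d=S[:2]-R[:2];print(S[2]-R[2],[c*d[0]+s*d[1],-s*d[0]+c*d[1]])
print("beaker",unp("scene",(427,217),0),"side",unp("side",(253,174),0),"wash",unp("scene",(205,172),0),"sample",unp("scene",(240,145),0))
E
python3 f.py
```

```text
rail
[7.653668e+02 4.566000e+01 5.170000e-02]
[[-0.6, 0.2], [-0.1, -0.5], [0.0, 0.7], [-0.0, -0.1], [-0.3, 0.5], [0.5, -1.5], [-0.6, -1.0], [-0.7, 0.4]]
st
[ 5.617722e+02 -7.298800e+00  4.958000e-01]
[[-1.9, -0.3], [2.5, -0.2], [2.2, -2.8], [-0.6, -5.6], [-4.1, 0.7], [-0.0, -0.5], [-1.3, 0.1]]
padL [469.3  22.8  31. ] rail [-296.9   -7.5]
padR [ 536.4 -101.2   31. ] rail [-236.3 -134.8]
bl [579.9  95.8  31. ] rail [-182.6   59.6]
br [658.  -48.5  31. ] rail [-112.1  -88.5]
0.44413711300345493 [np.float64(-206.05903508974342), np.float64(-42.36863688165761)]
beaker [472.80957981 329.394186     0.        ] side [468.52907824 312.20640757   0.        ] wash [ 466.91407553 -370.17653221    0.        ] sample [ 336.16268457 -298.13706467    0.        ]
```

```bash
python3 - <<'E'
from h import *
from scipy.spatial.transform import Rotation as Ro
o=observe(); q=o["ee_rot"]; print(Ro.from_quat(np.r_[q[1:],q[0]]).as_matrix().round(3))
S=[561.8,-7.3,.496]
for x in(-130,-110,-85): print(x,W(S,(x,72,20)),W(S,(x,-72,20)))
E
```

```text
[[ 0.41  -0.001 -0.912]
 [ 0.912 -0.001  0.41 ]
 [-0.002 -1.     0.   ]]
-130 [413.2002595   -5.84496655  20.        ] [ 481.73149855 -132.49199286   20.        ]
-110 [430.79012426   3.6732611   20.        ] [ 499.32136332 -122.97376521   20.        ]
-85 [452.77745522  15.57104566  20.        ] [ 521.30869427 -111.07598065   20.        ]
```

apply_moves([
  [15, -45, 0, 0, 0, -7.5, 0],
  [30, -90, 0, 0, 0, -15, 0],
  [45, -135, 0, 0, 0, -22.5, 0],
  [60, -180, 0, 0, 0, -30, 0],
  [75, -225, 0, 0, 0, -37.4, 0],
])

```text
clock: 0.6
position: [310.8, 297.6, 214.2]
ee_rot: [-0.686, 0.686, 0.172, -0.172]
contact_force: [1.6, 0.3, 0.8]
gripper_width: 54.1
```

apply_moves([
  [15, -45, 0, 0, 0, 0, 0],
  [30, -90, 0, 0, 0, 0, 0],
  [45, -135, 0, 0, 0, 0, 0],
  [60, -180, 0, 0, 0, 0, 0],
  [75, -225, 0, 0, 0, 0, 0],
])

```text
clock: 1.1
position: [385.9, 72.5, 214.5]
ee_rot: [0.686, -0.686, -0.173, 0.173]
contact_force: [0.5, -0.6, -0.1]
gripper_width: 14.0
```

apply_moves([
  [14, -40, -20, 0, 0, 0, 0],
  [27, -80, -40, 0, 0, 0, 0],
  [27, -80, -80, 0, 0, 0, 0],
  [27, -80, -120, 0, 0, 0, 0],
  [27, -80, -130, 0, 0, 0, 0],
])

```text
clock: 1.6
position: [409.1, -4.9, 80.3]
ee_rot: [0.687, -0.684, -0.17, 0.176]
contact_force: [-0.1, 1.0, -0.6]
gripper_width: 0.3
```

```bash
python3 - <<'E'
from h import *
print(observe()["position"])
w=camera_model("wrist"); a=camera("wrist"); b=camera("side")
np.save("w1.npy",w,allow_pickle=True)
cv2.imwrite("pics/w1.png",a)
cv2.imwrite("pics/s1.png",cv2.resize(b[135:245,270:470],None,fx=4,fy=4,interpolation=2))
E
```

```text
[409.13577794  -4.87633854  80.34225487]
```

View pics/w1.png

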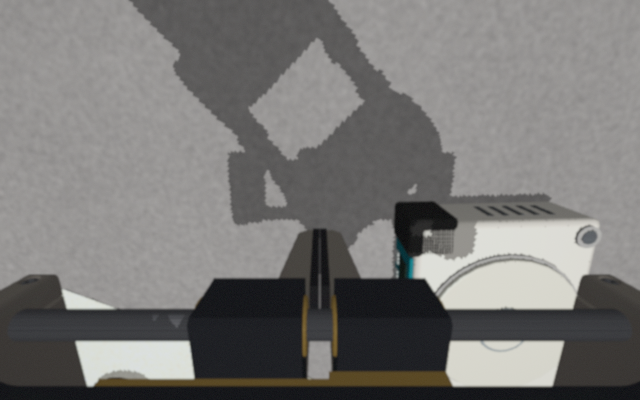

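```bash
cat >> h.py <<'E'
E
python3 - <<'E'
from h import *
M["wrist"]=np.load("w1.npy",allow_pickle=True).item()
S=[561.8,-7.3,.496]
for q in[(-67,85,56),(-67,85,8),(-33,85,56),(65,85,62),(65,85,5),(-67,56,8),(0,0,62)]: print(q,pr("wrist",W(S,q)).round(1),pr("side",W(S,q)).round(1))
print(pr("wrist",observe()["position"]))
E
```

```text
(-67, 85, 56) [416.2 213.9] [283.5 202.1]
(-67, 85, 8) [398.6 195.8] [284.4 218.7]
(-33, 85, 56) [466.8 213.9] [292.5 196.2]
(65, 85, 62) [621.7 216.7] [316.1 178.7]
(65, 85, 5) [556.2 194.8] [316.2 197.4]
(-67, 56, 8) [396.3 228.6] [293.5 222.7]
(0, 0, 62) [501.3 327.5] [328.7 199.1]
[321.03741313 246.43646782]
```

View pics/s1.png

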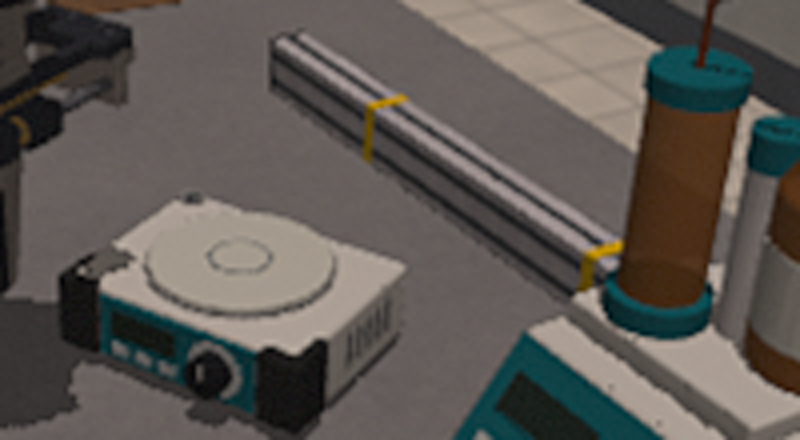

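apply_moves([
  [2, -4, -30, 0, 0, 0, 0],
  [2, -4, -58, 0, 0, 0, 0],
  [2, -4, -58, 0, 0, 0, 0],
  [11, 1, -58, 0, 0, 0, 0],
  [20, 5.5, -58, 0, 0, 0, 0],
])

```text
clock: 2.2
position: [435.8, -0.2, 29.1]
ee_rot: [-0.685, 0.686, 0.175, -0.172]
contact_force: [0.0, 0.0, 0.5]
gripper_width: 0.1
```

apply_moves([
  [5, 2.5, 0, 0, 0, 0, 0],
  [10, 5, 0, 0, 0, 0, 0],
  [14, 7, 0, 0, 0, 0, 0],
  [17, 9, 0, 0, 0, 0, 0],
  [20, 10.5, 0, 0, 0, 0, 0],
])

```text
clock: 2.7
position: [453.0, 10.5, 26.6]
ee_rot: [0.686, -0.685, -0.173, 0.173]
contact_force: [-0.6, 0.4, -0.7]
gripper_width: 0.3
```

apply_moves([
  [3.5, 1.5, 0, 0, 0, 0, 0],
  [7, 3.5, 0, 0, 0, 0, 0],
  [10.5, 5, 0, 0, 0, 0, 0],
  [14, 6.5, 0, 0, 0, 0, 0],
  [17.5, 8, 0, 0, 0, 0, 0],
])

```text
clock: 3.2
position: [466.9, 18.7, 25.6]
ee_rot: [0.686, -0.685, -0.171, 0.176]
contact_force: [-11.2, -1.7, 6.7]
gripper_width: 0.9
```

apply_moves([
  [3.5, 1.5, 0, 0, 0, 0, 0],
  [7, 2.5, 0, 0, 0, 0, 0],
  [10.5, 4, 0, 0, 0, 0, 0],
  [14, 5, 0, 0, 0, 0, 0],
  [14, 5, 0, 0, 0, 0, 0],
])

```text
clock: 3.7
position: [481.5, 24.1, 25.4]
ee_rot: [0.687, -0.684, -0.171, 0.176]
contact_force: [-7.0, 1.3, 3.9]
gripper_width: 0.2
```

apply_moves([
  [-23, -9, 0, 0, 0, 0, 0],
  [-45, -18, 0, 0, 0, 0, 0],
  [-32, -60, 0, 0, 0, -3, 0],
  [-18, -103, 0, 0, 0, -7, 0],
  [-5, -145, 0, 0, 0, -7, 0],
])

```text
clock: 4.2
position: [479.8, -123.2, 26.7]
ee_rot: [-0.695, 0.695, 0.131, -0.131]
contact_force: [0.7, -0.4, 0.5]
gripper_width: 0.5
```

```bash
cat >> h.py <<'E'
S0=np.array([563.5,-11,.49])   # reference pose at scene0
K=1.0 # mm per px
def rect(img,n="scene",z=60,o=(420,-200),size=(400,400)):
    P=[(o[0],o[1]),(o[0]+size[0],o[1]),(o[0],o[1]+size[1]),(o[0]+size[0],o[1]+size[1])]
    src=np.float32([pr(n,(x,y,z)) for x,y in P]); dst=np.float32([(x-o[0],y-o[1]) for x,y in P])
    return cv2.warpPerspective(img,cv2.getPerspectiveTransform(src,dst),size)
def track(img,guess,n="scene",z=60):
    o=np.array([420,-200]); T=cv2.cvtColor(rect(cv2.imread(f"pics/{n}0.png"),n,z),6); I=cv2.cvtColor(rect(img,n,z),6)
    mask=np.zeros_like(T); cv2.fillPoly(mask,[np.int32([W(S0,(x,y,0))[:2]-o for x,y in[(-30,-80),(-30,80),(65,83),(65,-83)]])],255)
    g=np.asarray(guess,float); a=g[2]-S0[2]; R=np.array([[np.cos(a),-np.sin(a)],[np.sin(a),np.cos(a)]])
    A=np.c_[R,g[:2]-o-R@(S0[:2]-o)].astype(np.float32)
    cc,A=cv2.findTransformECC(T,I,A,cv2.MOTION_EUCLIDEAN,(3,300,1e-6),mask,5)
    a=np.arctan2(A[1,0],A[0,0]); p=A[:,:2]@(S0[:2]-o)+A[:,2]+o; return np.r_[p,S0[2]+a],cc
RL=(765.4,45.7,.0517)
def report(S):
    c,s=np.cos(RL[2]),np.sin(RL[2])
    print("S",S.round(3),"rel yaw",round(S[2]-RL[2],3))
    for n,q in dict(bl=(65,82,31),br=(65,-82,31)).items():
        d=W(S,q)[:2]-RL[:2]; print(n,np.round([c*d[0]+s*d[1],-s*d[0]+c*d[1]],1))
    for x in(-125,-85): print(x,"L",W(S,(x,73,0))[:2].round(1),"R",W(S,(x,-73,0))[:2].round(1))
E
cat > t.py <<'E'
import sys
from h import *
print(observe()["position"].round(1)); im=camera("scene"); cv2.imwrite(f"pics/t{sys.argv[1]}.png",im)
S,cc=track(im,[float(v) for v in sys.argv[2:5]]); print(cc); report(S)
E
python3 t.py 1 575 -8 .36
```

```text
[ 479.8 -123.2   26.7]
0.7346968894230207
S [ 5.93237e+02 -9.20000e-01  4.79000e-01] rel yaw 0.427
bl [-149.1   63.9]
br [-81.2 -85.4]
-125 L [448.7   6.3] R [ 515.9 -123.3]
-85 L [484.2  24.7] R [ 551.4 -104.9]
```

```bash
python3 - <<'E'
from h import *
a=cv2.imread("pics/t1.png")[150:310,190:390]
cv2.imwrite("pics/v1.png",cv2.resize(a,None,fx=3.7,fy=3.7,interpolation=2))
E
```

```text
(no output)
```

View pics/v1.png

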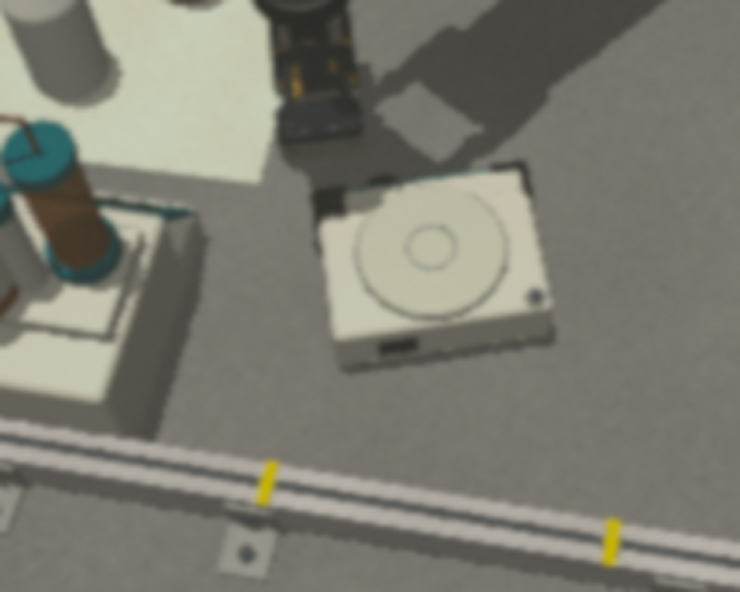

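```bash
cat >> h.py <<'E'
_t=track
def track(img,g,n="scene",z=60):
    best=(None,-1)
    for a in(-.1,0,.1):
        for x in(-12,0,12):
            for y in (-8,8):
                try: r=_t(img,(g[0]+x,g[1]+y,g[2]+a),n,z)
                except cv2.error: continue
                if r[1]>best[1]: best=r
    return best
E
python3 - <<'E'
from h import *
S,cc=track(cv2.imread("pics/t1.png"),(572,-8,.36)); print(cc); report(S); print(unp("scene",(306.5,216.8),62))
c0=(155+459/3,180+89/3); print(unp("scene",c0,62))
E
```

```text
0.7351822322825071
S [ 5.93226e+02 -9.30000e-01  4.79000e-01] rel yaw 0.427
bl [-149.2   63.9]
br [-81.2 -85.4]
-125 L [448.6   6.3] R [ 515.9 -123.3]
-85 L [484.1  24.7] R [ 551.4 -104.9]
[586.62552399  -5.24690087  62.        ]
[563.38434743  -6.75433362  62.        ]
```

```bash
python3 - <<'E'
from h import *
A=lambda u,v:np.array([155+u/3,180+v/3]); V=lambda u,v:np.array([190+u/3.7,150+v/3.7])
for z in(60,):
  for p,q in[(A(391,171),A(559,127)),(A(522,20),A(559,127)),(V(333,338),V(550,302)),(V(522,172),V(549,298)),(V(322,230),V(333,338))]:
    a,b=unp("scene",p,z),unp("scene",q,z); d=b-a; print(a.round(1),b.round(1),np.linalg.norm(d).round(1),np.arctan2(d[1],d[0]).round(3))
S=[586.6,-5.2,.4]
I=cv2.imread("pics/t1.png")
cv2.imwrite("pics/r.png",np.hstack([rect(cv2.imread("pics/scene0.png"))[50:330,:300],rect(I)[50:330,:300]]))
E
```

```text
[659.2 -45.8  60. ] [580.7  91.9  60. ] 158.5 2.089
[472.9  33.6  60. ] [580.7  91.9  60. ] 122.6 0.495
[675.  -56.2  60. ] [610.5  90.5  60. ] 160.2 1.985
[504.7  46.6  60. ] [607.5  89.1  60. ] 111.3 0.392
[589.8 -89.5  60. ] [675.  -56.2  60. ] 91.4 0.373
```

View pics/r.png

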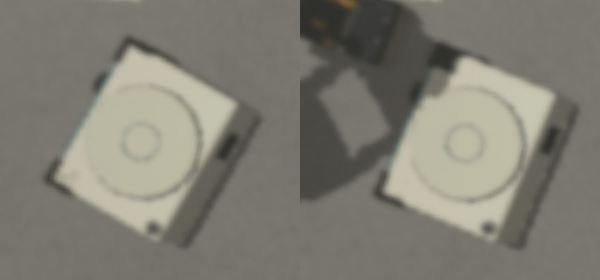

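apply_moves([
  [3, -7, 0, 0, 0, 0, 0],
  [21, 0.5, 0, 0, 0, 0, 0],
  [40, 8, 0, 0, 0, 0, 0],
  [49, 12, 0, 0, 0, 0, 0],
  [53, 13.5, 0, 0, 0, 0, 0],
])

```text
clock: 4.75
position: [532.6, -107.0, 26.3]
ee_rot: [0.695, -0.695, -0.132, 0.132]
contact_force: [-0.4, 0.4, 0.7]
gripper_width: 0.7
```

apply_moves([
  [3.5, 1.5, 0, 0, 0, 0, 0],
  [7, 3, 0, 0, 0, 0, 0],
  [10.5, 4.5, 0, 0, 0, 0, 0],
  [14, 6, 0, 0, 0, 0, 0],
  [17.5, 7.5, 0, 0, 0, 0, 0],
])

```text
clock: 5.25
position: [547.9, -102.0, 26.3]
ee_rot: [-0.694, 0.695, 0.13, -0.133]
contact_force: [-6.1, -5.4, 2.5]
gripper_width: 0.2
```

apply_moves([
  [3.5, 1.7, 0, 0, 0, 0, 0],
  [7, 3.5, 0, 0, 0, 0, 0],
  [10.5, 5, 0, 0, 0, 0, 0],
  [14, 7, 0, 0, 0, 0, 0],
  [17.5, 8.5, 0, 0, 0, 0, 0],
])

```text
clock: 5.75
position: [565.5, -93.6, 26.3]
ee_rot: [-0.694, 0.695, 0.13, -0.133]
contact_force: [-5.8, -6.9, 2.2]
gripper_width: 0.5
```

apply_moves([
  [-40, -20, 0, 0, 0, 0, 0],
  [-75, -25, 0, 0, 0, 0, 0],
  [-90, 10, 0, 0, 0, 0, 0],
  [-100, 55, 0, 0, 0, 0, 0],
  [-107, 100, 0, 0, 0, 0, 0],
])

```text
clock: 6.25
position: [459.1, 8.6, 26.6]
ee_rot: [0.695, -0.695, -0.13, 0.13]
contact_force: [0.6, 0.8, -1.0]
gripper_width: 0.3
```

```bash
cat > v.py <<'E'
import sys
from h import *
print(observe()["position"].round(1)); n=sys.argv[1]; im=camera("scene"); cv2.imwrite(f"pics/t{n}.png",im)
r=rect(im,size=(400,400))[50:350]; cv2.imwrite(f"pics/v{n}.png",cv2.resize(r,None,fx=2,fy=2,interpolation=2))
E
python3 v.py 2
```

```text
[459.1   8.6  26.6]
```

View pics/v2.png

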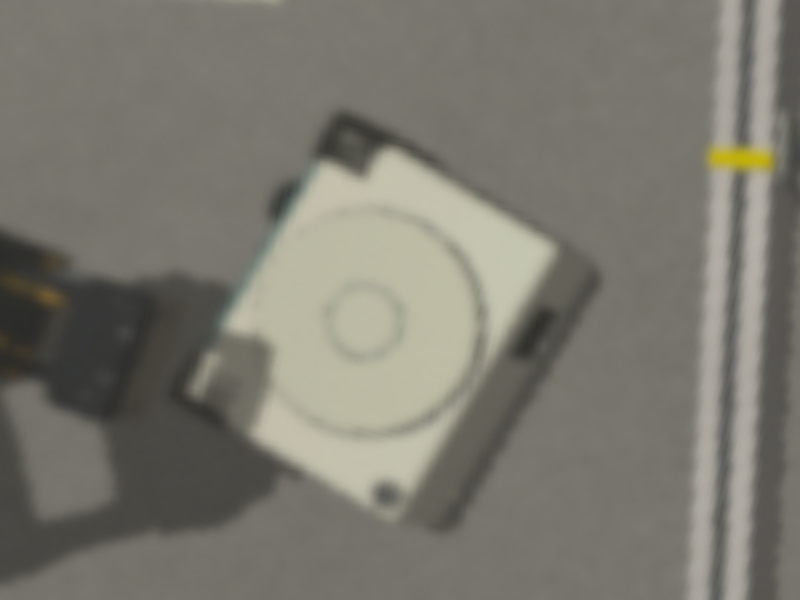

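apply_moves([
  [8, 5, 0, 0, 0, -5, 0],
  [20, 12, 0, 0, 0, -10, 0],
  [28, 17, 0, 0, 0, -10, 0],
  [32, 19, 0, 0, 0, -10, 0],
  [36, 20.5, 0, 0, 0, -10, 0],
])

```text
clock: 6.8
position: [494.2, 27.9, 26.2]
ee_rot: [-0.703, 0.704, 0.069, -0.073]
contact_force: [-11.7, -3.2, 9.9]
gripper_width: 0.4
```

apply_moves([
  [4, 1.7, 0, 0, 0, 0, 0],
  [8, 3.5, 0, 0, 0, 0, 0],
  [12, 5, 0, 0, 0, 0, 0],
  [16, 6.5, 0, 0, 0, 0, 0],
  [20, 8, 0, 0, 0, 0, 0],
])

```text
clock: 7.3
position: [512.5, 36.5, 25.5]
ee_rot: [0.704, -0.703, -0.067, 0.074]
contact_force: [-12.2, 1.2, 8.2]
gripper_width: 0.6
```

apply_moves([
  [4, 1.4, 0, 0, 0, 0, 0],
  [8, 2.8, 0, 0, 0, -1, 0],
  [12, 4, 0, 0, 0, -2, 0],
  [16, 5.4, 0, 0, 0, -3, 0],
  [20, 6.5, 0, 0, 0, -4, 0],
])

```text
clock: 7.8
position: [532.4, 43.3, 25.4]
ee_rot: [0.706, -0.705, -0.042, 0.049]
contact_force: [-11.0, 2.4, 7.5]
gripper_width: 1.0
```

apply_moves([
  [4, 1.6, 0, 0, 0, -1, 0],
  [8, 3.2, 0, 0, 0, -2, 0],
  [12, 4.8, 0, 0, 0, -3, 0],
  [16, 6.4, 0, 0, 0, -4, 0],
  [16, 6.4, 0, 0, 0, -4, 0],
])

```text
clock: 8.3
position: [549.5, 49.6, 25.4]
ee_rot: [0.707, -0.706, -0.019, 0.024]
contact_force: [-6.4, 1.4, 3.2]
gripper_width: 0.4
```

```bash
python3 v.py 3
```

```text
[549.5  49.6  25.4]
```

View pics/v3.png

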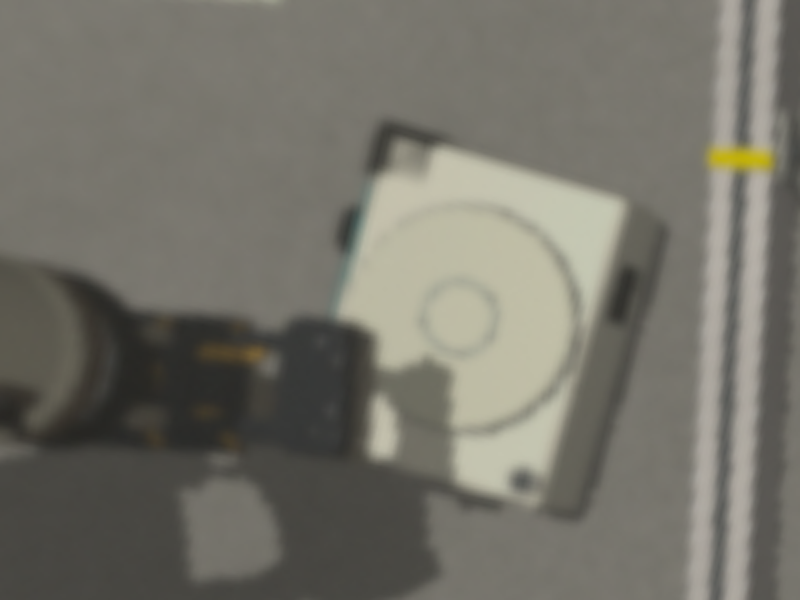

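apply_moves([
  [-23, -6, 0, 0, 0, 0, 0],
  [-46, -12, 0, 0, 0, 2, 0],
  [-35, -57, 0, 0, 0, 7, 0],
  [-23, -102, 0, 0, 0, 14, 0],
  [-11, -147, 0, 0, 0, 14, 0],
])

```text
clock: 8.85
position: [541.2, -99.4, 26.6]
ee_rot: [0.699, -0.699, -0.108, 0.108]
contact_force: [1.2, 0.7, 0.9]
gripper_width: 0.6
```

apply_moves([
  [16, 4, 0, 0, 0, 0, 0],
  [32, 8, 0, 0, 0, 0, 0],
  [38, 10, 0, 0, 0, 0, 0],
  [42, 12, 0, 0, 0, 0, 0],
  [45.5, 14, 0, 0, 0, 0, 0],
])

```text
clock: 9.35
position: [586.5, -83.4, 26.3]
ee_rot: [0.699, -0.699, -0.107, 0.107]
contact_force: [0.1, -0.3, -0.2]
gripper_width: 0.5
```

apply_moves([
  [3.4, 2, 0, 0, 0, 0, 0],
  [6.8, 4, 0, 0, 0, 0, 0],
  [10.2, 6, 0, 0, 0, 0, 0],
  [13.6, 8, 0, 0, 0, 0, 0],
  [17, 10, 0, 0, 0, 0, 0],
])

```text
clock: 9.85
position: [602.2, -75.2, 26.4]
ee_rot: [-0.698, 0.7, 0.105, -0.109]
contact_force: [-6.5, -7.1, 2.7]
gripper_width: 0.3
```

apply_moves([
  [3.4, 2, 0, 0, 0, 0, 0],
  [6.8, 4, 0, 0, 0, 0, 0],
  [10, 5.8, 0, 0, 0, 0, 0],
  [12, 7, 0, 0, 0, 0, 0],
  [12, 7, 0, 0, 0, 0, 0],
])

```text
clock: 10.35
position: [614.5, -68.0, 26.3]
ee_rot: [-0.698, 0.7, 0.106, -0.108]
contact_force: [-4.6, -5.9, 2.5]
gripper_width: 0.4
```

```bash
python3 v.py 4
```

```text
[614.5 -68.   26.3]
```

View pics/v4.png

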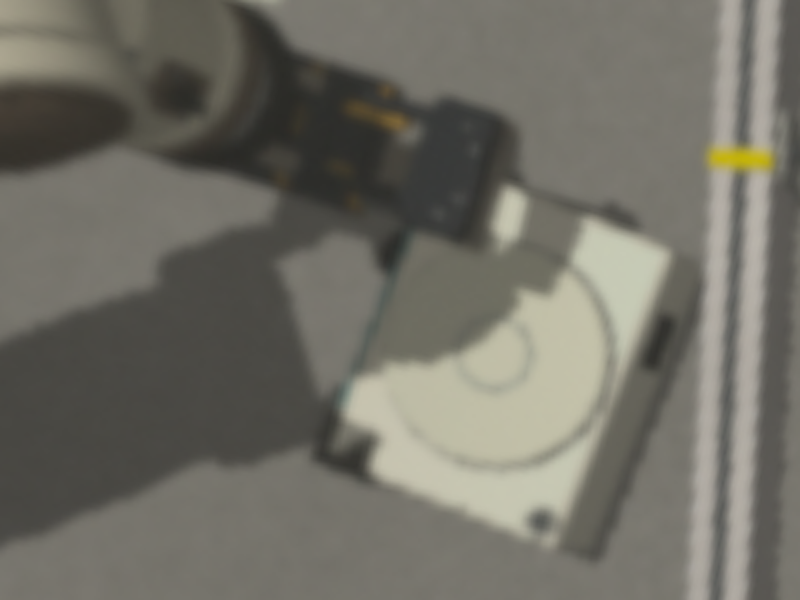

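apply_moves([
  [-23, -8.5, 0, 0, 0, 0, 0],
  [-45, -17, 0, 0, 0, -2, 0],
  [-62, 27, 0, 0, 0, -6, 0],
  [-79, 71, 0, 0, 0, -9, 0],
  [-96, 114, 0, 0, 0, -9, 0],
])

```text
clock: 10.9
position: [518.9, 48.5, 26.7]
ee_rot: [0.705, -0.705, -0.051, 0.051]
contact_force: [0.5, -0.1, 0.1]
gripper_width: 0.1
```

apply_moves([
  [15, 5, 0, 0, 0, 0, 0],
  [28, 10, 0, 0, 0, 0, 0],
  [35, 13, 0, 0, 0, 0, 0],
  [39, 14.5, 0, 0, 0, 0, 0],
  [42.5, 16, 0, 0, 0, 0, 0],
])

```text
clock: 11.4
position: [561.6, 62.9, 26.3]
ee_rot: [-0.705, 0.705, 0.051, -0.053]
contact_force: [-9.1, -4.5, 5.9]
gripper_width: 0.4
```

apply_moves([
  [3, 1.5, 0, 0, 0, 0, 0],
  [6, 3, 0, 0, 0, 0, 0],
  [9, 4.5, 0, 0, 0, 0, 0],
  [12, 6.2, 0, 0, 0, -1, 0],
  [15, 8, 0, 0, 0, -2, 0],
])

```text
clock: 11.9
position: [574.2, 71.2, 26.2]
ee_rot: [0.706, -0.706, -0.036, 0.042]
contact_force: [-11.0, 0.0, 9.8]
gripper_width: 0.7
```

Push on more slowly towards the rail, about 37 mm to go.

apply_moves([
  [3, 1.8, 0, 0, 0, -1, 0],
  [6, 3.6, 0, 0, 0, -2, 0],
  [9, 5.4, 0, 0, 0, -3, 0],
  [12, 7.2, 0, 0, 0, -4, 0],
  [15, 9, 0, 0, 0, -4, 0],
])

```text
clock: 12.4
position: [589.4, 80.1, 26.3]
ee_rot: [0.707, -0.707, -0.012, 0.017]
contact_force: [-9.8, -0.4, 9.1]
gripper_width: 0.3
```

apply_moves([
  [2, 1.2, 0, 0, 0, 0, 0],
  [4, 2.4, 0, 0, 0, 0, 0],
  [6, 3.6, 0, 0, 0, 0, 0],
  [8, 4.6, 0, 0, 0, 0, 0],
  [10, 5.6, 0, 0, 0, 0, 0],
])

```text
clock: 12.9
position: [599.5, 85.6, 26.3]
ee_rot: [0.707, -0.707, -0.012, 0.017]
contact_force: [-9.8, -0.1, 8.9]
gripper_width: 0.4
```

apply_moves([
  [1.5, 0.7, 0, 0, 0, 0, 0],
  [3, 1.4, 0, 0, 0, 0, 0],
  [4.5, 2, 0, 0, 0, 0, 0],
  [6, 2.7, 0, 0, 0, 0, 0],
  [7.5, 3.4, 0, 0, 0, 0, 0],
])

```text
clock: 13.4
position: [607.0, 89.1, 26.3]
ee_rot: [0.707, -0.707, -0.012, 0.017]
contact_force: [-10.6, 0.0, 9.0]
gripper_width: 0.4
```

```bash
python3 v.py 5; python3 - <<'E'
from h import *
b=camera("side"); cv2.imwrite("pics/s5.png",b)
cv2.imwrite("pics/v5b.png",np.vstack([cv2.imread("pics/v5.png")[:,360:760],])) 
a=cv2.imread("pics/v5.png")[100:600,330:730]; c=cv2.resize(b[120:245,300:400],None,fx=4,fy=4,interpolation=2)
cv2.imwrite("pics/m5.png",np.hstack([a,c]))
E
```

```text
[607.   89.1  26.3]
```

apply_moves([
  [1, 0.3, 0, 0, 0, 0, 0],
  [2, 0.6, 0, 0, 0, 0, 0],
  [3, 0.9, 0, 0, 0, 0, 0],
  [4, 1.2, 0, 0, 0, 0, 0],
])

```text
clock: 13.9
position: [610.9, 90.6, 26.3]
ee_rot: [0.707, -0.707, -0.012, 0.017]
contact_force: [-10.4, 1.3, 8.7]
gripper_width: 0.4
```

apply_moves([
  [1, 0.2, 0, 0, 0, 0, 0],
  [2, 0.4, 0, 0, 0, 0, 0],
  [3, 0.6, 0, 0, 0, 0, 0],
])

```text
clock: 14.2
position: [613.2, 91.6, 26.3]
ee_rot: [0.707, -0.706, -0.012, 0.018]
contact_force: [-13.2, 1.3, 11.2]
gripper_width: 0.1
```

apply_moves([
  [1, 0.1, 0, 0, 0, 0, 0],
  [2, 0.2, 0, 0, 0, 0, 0],
])

```text
clock: 14.4
position: [614.9, 92.3, 26.3]
ee_rot: [0.708, -0.706, -0.011, 0.018]
contact_force: [-14.3, 4.2, 12.7]
gripper_width: 0.2
```

apply_moves([
  [1, 0, 0, 0, 0, 0, 0],
  [2, 0, 0, 0, 0, 0, 0],
])

```text
clock: 14.6
position: [615.0, 92.3, 26.2]
ee_rot: [0.708, -0.706, -0.01, 0.02]
contact_force: [-22.3, 2.8, 18.5]
gripper_width: 0.3
```

apply_moves([
  [-5, 0, 0, 0, 0, 0, 0],
  [-30, 0, 0, 0, 0, 0, 0],
  [-70, 0, 0, 0, 0, 0, 0],
  [-110, 0, 10, 0, 0, 0, 0],
])

```text
clock: 15.0
position: [508.5, 90.9, 35.3]
ee_rot: [0.707, -0.707, -0.013, 0.015]
contact_force: [-0.1, -0.8, 0.2]
gripper_width: 0.5
```

```bash
python3 v.py 6; python3 - <<'E'
from h import *
s=cv2.imread("pics/t6.png"); b=camera("side"); cv2.imwrite("pics/s6.png",b)
a=cv2.resize(s[200:320,240:380],None,fx=5,fy=5,interpolation=2)[:300*2, :700]
i=cv2.resize(s[205:310,255:370],(400,365),interpolation=2); j=cv2.resize(b[130:235,295:410],(400,365),interpolation=2)
cv2.imwrite("pics/m6.png",np.hstack([i,j]))
E
```

```text
[508.5  90.9  35.3]
```

View pics/m6.png

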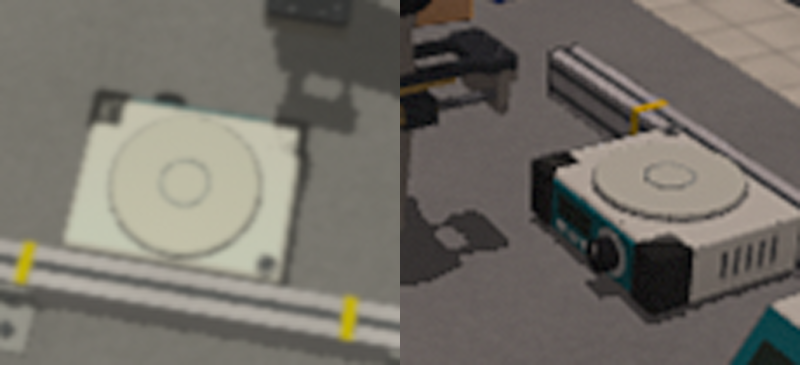

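```bash
python3 - <<'E'
from h import *
k=400/115; V=lambda u,v:np.array([255+u/k,205+v/k]); B=lambda u,v:np.array([295+u/k,130+v/k])
P=unp("scene",V(185,183),62); print(P); a,b=unp("scene",V(65,244),60),unp("scene",V(281,282),60); d=b-a; print(a,b,np.arctan2(d[1],d[0])-np.pi/2)
S=np.r_[P[:2]-[.5,1.5],np.arctan2(d[1],d[0])-np.pi/2]; report(S)
# predicted pixel positions (in m6) for flush pose at several y
for y in(-20,-10,0):
  for yaw in (0,.03):
    xr=-65-82*abs(yaw); c,s=np.cos(RL[2]),np.sin(RL[2]); F=[RL[0]+c*xr-s*y,RL[1]+s*xr+c*y,RL[2]+yaw]
    print(y,yaw,*[((pr("scene",W(F,q))-[255,205])*k).round() for q in[(0,0,62),(65,85,60),(65,-85,60),(-67,85,56),(-67,-85,56)]],"side",*[((pr("side",W(F,q))-[295,130])*k).round() for q in[(0,0,62),(-67,85,8),(-67,-85,8)]])
# edge-line angles in the rectified views by code
for z,name in((60,"top"),):
    r=cv2.cvtColor(rect(cv2.imread("pics/t6.png"),z=60),6)
    for y in range(170,320,15): 
        row=cv2.GaussianBlur(r,(1,9),0)[y].astype(int); print(y-200,[int(v) for v in row[330:352]])
E
```

```text
[704.2360292   28.81190285  62.        ]
[770.41881152 -45.30807545  60.        ] [762.4256239  114.40897224  60.        ] 0.05000420753833246
S [7.03736e+02 2.73120e+01 5.00000e-02] rel yaw -0.002
bl [ 2.6 66.7]
br [  2.3 -97.3]
-125 L [575.2  94. ] R [582.5 -51.8]
-85 L [615.2  96. ] R [622.5 -49.8]
-20 0 [178. 178.] [276. 280.] [ 47. 240.] [302. 121.] [88. 86.] side [268. 179.] [130. 213.] [254. 321.]
-20 0.03 [178. 175.] [280. 274.] [ 49. 241.] [301. 114.] [86. 86.] side [265. 180.] [126. 216.] [255. 323.]
-10 0 [191. 180.] [290. 283.] [ 60. 243.] [315. 123.] [101.  88.] side [260. 174.] [124. 208.] [245. 314.]
-10 0.03 [191. 177.] [293. 277.] [ 63. 243.] [314. 116.] [98. 88.] side [258. 174.] [120. 211.] [247. 316.]
0 0 [204. 182.] [303. 285.] [ 73. 245.] [328. 125.] [113.  90.] side [253. 168.] [118. 202.] [237. 307.]
0 0.03 [204. 179.] [307. 279.] [ 76. 246.] [326. 119.] [111.  90.] side [250. 169.] [113. 205.] [239. 309.]
-30 [196, 196, 196, 196, 196, 196, 196, 196, 196, 196, 196, 196, 194, 192, 190, 184, 179, 170, 160, 149, 141, 136]
-15 [192, 194, 195, 195, 196, 196, 196, 1
[... 285 characters left out ...]
 135, 138, 147]
30 [190, 190, 190, 188, 186, 183, 176, 168, 159, 149, 142, 138, 139, 140, 140, 139, 137, 134, 131, 133, 141, 150]
45 [187, 185, 181, 175, 168, 160, 149, 142, 144, 147, 151, 156, 161, 159, 152, 145, 138, 133, 132, 140, 149, 158]
60 [147, 147, 155, 163, 169, 177, 185, 188, 189, 189, 184, 178, 170, 159, 148, 139, 135, 132, 139, 149, 158, 163]
75 [196, 196, 196, 196, 196, 196, 195, 193, 191, 185, 179, 172, 161, 150, 141, 136, 133, 139, 149, 158, 164, 168]
90 [184, 183, 183, 184, 185, 185, 184, 184, 181, 176, 171, 161, 151, 142, 137, 134, 139, 148, 158, 164, 168, 171]
105 [120, 121, 124, 128, 132, 135, 139, 142, 142, 141, 137, 134, 132, 131, 130, 136, 146, 156, 163, 167, 170, 169]
```

```bash
python3 - <<'E'
from h import *
r=cv2.GaussianBlur(cv2.cvtColor(rect(cv2.imread("pics/t6.png"),z=60),6),(1,9),0).astype(float)
for y in list(range(157,200,6))+list(range(255,306,6)):
    row=r[y]; m=335+np.argmin(row[335:358]); L=row[m-12:m+1]; R=row[m:m+12]
    e=m-12+np.max(np.where(L>160)[0]) if (L>160).any() else None; f=m+np.min(np.where(R>155)[0]); print(y-200,e,m,f,round(row[m]))
E
```

```text
-43 348 352 356 130
-37 348 351 356 130
-31 347 352 355 134
-25 347 351 355 130
-19 347 351 354 133
-13 347 351 354 133
-7 346 350 354 130
-1 346 350 353 135
55 343 346 351 131
61 342 347 350 132
67 342 346 350 128
73 342 346 349 133
79 341 345 350 131
85 341 345 349 132
91 340 345 348 133Traceback (most recent call last):
  File "<stdin>", line 5, in <module>
    return _wrapreduction(a, np.minimum, 'min', axis, None, out,
                          keepdims=keepdims, initial=initial, where=where)
    return ufunc.reduce(obj, axis, dtype, out, **passkwargs)
           ~~~~~~~~~~~~^^^^^^^^^^^^^^^^^^^^^^^^^^^^^^^^^^^^^
ValueError: zero-size array to reduction operation minimum which has no identity
```

```bash
python3 -c "
from bench import *
print(observe()['contact_force'],finish_job())"
```

```text
the job is handed in; nothing more can be done
[ 1.04295899 -0.46517637 -0.47767321] None
```

The stirrer's back now stands against the rail, and I handed the job in at about 15 s of the 64 s allowed. I pushed the corner guards in the order left, right, left, right, left, with shut fingers.

**Flush against the rail:**
- On the last left push the stirrer stopped moving and the force rose from about 10 N to 22 N, well under the 80 N limit.
- In the last picture the gap between its back edge and the rail is the same width over the 134 mm I could read (about y −43 to +91 in the world frame).
- Its angle to the rail is about 0.00 rad.

**Between the marks:** the two ends of the back face are at about +67 and −97 mm along the rail, inside the ±115 mm limits, so the stirrer sits about 15 mm right of centre.

**Robot clear:** the fingers are about 100 mm back from the guards, and the force reading is only noise. I saw no force that suggested the panel or knob was touched. The arm's path stayed clear of the beaker and bottles, though I did not measure them again at the end.

**Checks that disagreed or failed:**
- The absolute fit puts the back face about 2.5 mm inside the rail, which is calibration error. That it is flush therefore rests on the even gap and the stop in force.
- My automatic image tracker gave wrong poses because of the arm's shadow, so I dropped it and read the positions from the pictures by hand.
- The last edge-reading script stopped with an error on a row beyond the stirrer's end, after it had printed the readings I used.

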